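Set a bookmark rivet in bench-mounted locking pliers

ROBOT

A 6-joint arm with a two-finger parallel gripper is mounted at the origin on the work surface. World frame = base frame: x ahead of the robot, y to its left, z up, the work surface at z = 0. Lengths are in m, angles in rad, forces in N, time in s.
With the tool pointing down it reaches from about 0.35 to 1 m from the base axis. Payload 7.1 kg.
Tool frame: the origin (TCP) lies midway between the tips of the shut fingers; the grasp point (between the pads) lies env.hold_point_z behind it (env.hold_point_z is the distance from the TCP to the grasp point, in m); z points along the fingers, y is the line along which they close (so a half turn about z gives the same grasp; the last joint's range is limited). The gripper opens to 85 mm and grips with 20 to 120 N. Pads are 22 mm wide; open, the fingers measure 114 mm over their backs; the gripper's body (76 mm by 85 mm) begins 54 mm behind the grasp point. The pads swing forward as they close: fully open they stand 13 mm farther back than shut.
Start: joints at [1.259, 0.423, 1.63, -0, 1.089, -0.019], TCP at [0.18, 0.598, 0.231] pointing down, gripper open.
Joint ranges: [-3, 3], [-0.9, 2.11], [0.09, 2.58], [-1.31, 4.45], [0.11, 2.69], [-2.54, 2.54]. Speed limits (rad/s): [2.39, 2.39, 3.01, 3.14, 3.14, 3.14].

INTERFACE

Orientations are given as a rotation vector (axis times angle).
In Python, from cell import telemetry, viewer, ticket, env gives the robot as it stands.
- The arm moves only by the shell command python3 -m crank 'ROWS' [FORCE]. ROWS is JSON, a list of rows, each an object with "travel": the shift along the tool's x, y, z in cm, a list of three; "spin": the turn about the tool's z in rad; "hand": the opening, from 0 (shut) to 1 (fully open). A call has 1 to 12 rows; each row is the pose to reach, as a shift and turn from the pose commanded when the call began, along the tool's axes at that moment; what a row does not reach only later rows make up. A row lasts 1/10 s, in which the tool goes at most 50 mm and 8.59 degrees, less where a joint would pass 70% of its speed; a pose out of reach is approached as far as the arm can. A call with a gripper value outside its range is refused whole. The fingers move at their own pace and stop on an object; FORCE is the grip in N (left out, the last holds). Time passes only in rows, so rows that repeat a pose let the fingers close. It gives the time, the measured TCP pose, the force, the opening and the grip force at its end, in the units of the state.
- telemetry.observe(): the state, without advancing time (a new reading comes with each control period).
- viewer.get_image(name): name is "scene" or "top"; returns a dict with "color" (384x512x3 uint8, red, green, blue), "camera_matrix" (3x3 intrinsics, pixels), "eye" and "orientation" of the camera in the world. Camera axes: x right, y down, z forward; pixel columns grow to the right and rows downward; lengths in m; the calibration is good to about 2 mm. A picture is of the moment at which its call begins. There is no depth.
- ticket.close_job(): hands the job in; it is judged then, once.
The state is a dict: "time_s": time; "joints": joint angles; "qd": joint speeds; "effort": joint torques, N m; "tcp_pos": TCP position; "eef_rot": TCP orientation; "contact_force": force on the tool from outside, world axes, zero at the start; "torque": the same for the moment, N m; "grip_width": finger opening in m; "grip_force": force on a finger pad.
Only numpy, scipy, OpenCV 4.12 (cv2) and the standard library are available. Lean on these libraries where they do the work, as an engineer would, in place of code of your own. Each camera call takes 0.05 s, during which the arm holds its last target. There are 200 camera calls.

TASK

Set the rivet of the brass bookmark strip that lies on the wooden block, using the locking pliers bolted to the board: slide the rivet end of the strip in between the open jaws gently until it is fully home against the depth stop, straight and flat on the anvil and the wooden rest, and let go of it. Then squeeze the raised handle down until it snaps over centre and stays locked on its own (do not bear down on it hard once it has snapped), take your hand off, and pull up the release lever to open the jaws again. Leave the strip lying in place in the open jaws with its rivet set, and do not disturb the other things on the table.

Things in the scene. Friction and masses are not known exactly. Their poses are not given: they have to be found in the camera images.
- strip: Loose flat brass bookmark strip, 100 x 22 x 4 mm, 60 to 100 g. Origin: centre of its underside; x along its length towards the rivet end, z up. A rivet head 9 mm across stands about 4 mm proud of its top, 19 mm from the rivet end; the other end is plain with a small dark eyelet. It starts on the wooden block, plain end hanging about 36 mm over the block's edge, on the side away from the pliers.
- strip_tip (a point): Middle of the strip's square rivet-end face, 50 mm from its centre, at half thickness (2 mm above the underside).
- strip_grip (a point): Point in the strip, at half thickness, 14 mm from the plain end: where it can be taken across its 22 mm width, clear of the block (and clear of the wooden rest once it is in the jaws).
- rivet (a joint): How far the rivet head has been pressed down, m: 0 to 0.0008 at the start, about 0.003 when set. It stays where it is pressed; it takes some 40 N at the jaw to move it.
- block: Fixed wooden block 60 x 56 x 30 mm on which the strip lies. Origin: centre of its underside, x as the strip's (within 0.1 rad).
- clamp: The locking pliers' fixed mount: lower handle, frame and lower jaw in steel on a plywood board 300 x 100 x 15 mm bolted to the table. x runs level along the pliers from the handles towards the jaws, y across, z up; origin on the table below the jaw's pivot. Everything of the pliers lies in its xz plane. The handles lie towards the robot's right, the jaws open to its left.
- stop_mid (a point): Point on the clamp where the middle of the depth stop's front face is at its middle setting: 25 mm along the clamp's x, 62 mm above the table (the strip's half thickness when it lies on the anvil); same axes as the clamp. The true face is up to 5.5 mm nearer or farther along x, set differently each time. The strip goes in rivet end first along -x, its own x against this one.
- anvil_top (a point): Middle of the top of the round anvil, the fixed lower jaw, 24 mm across, 19 mm in front of stop_mid, 60 mm above the table; with the strip home the rivet is above it within 5.5 mm. Same axes as the clamp.
- rest_top (a point): Middle of the top of the wooden rest on the board, level with the anvil (60 mm above the table), 28 mm long along x, 34 mm wide, centred 49 mm in front of stop_mid. The strip lies on anvil and rest. Beyond the rest its plain end overhangs free; only the 15 mm high board is below.
- gauge: The depth stop: a bracket in the throat and on it a dark steel fork that slides along x: two prongs 5 mm thick, 40 mm wide over all, tops 13 mm above the anvil, a 16 mm gap between them for the jaw. The fork's setting is not measured: creep up to it (10 mm/s) and feel for it. Home: the strip bears on it with 2 N or more; 20 N would shift it. Origin on the bracket, not the fork.
- jaw: The moving upper jaw, steel, 10 mm wide, on a pivot 25 mm behind stop_mid and 66 mm above the table. It carries the handle, link and lever.
- jaw_pad (a point): Middle of the underside of the jaw's round pad, 20 mm across, above the anvil. About 20 mm above the anvil's top when fully open; about 4 mm above it when clamped on the rivet.
- handle: Moving upper handle, a steel bar 18 mm wide, 9 mm thick, 125 mm long from its pin on the jaw to its rear end. Open it slopes up to the rear by 30 degrees; locked it is almost level. Pressed down slowly at press_point it resists with 3 to 6 N, then up to 14 N while the rivet gives, then nothing as it snaps over the last 8 mm on to a hard stop, where it stays. Over 40 N bends it.
- press_point (a point): Middle of the top face of the handle near its rear end, 112 mm from its pin: where to press it down from above. About 137 mm above the table when open and 82 mm when locked; it moves almost straight down (within 8 mm along the pliers).
- lever (a joint): Turn of the release lever in the handle, rad: 0 at rest, up to 0.5 as its tail is pulled up away from the handle. About 0.1 releases the lock; a spring brings it back.
- lever_tail (a point): Centre of the release lever's tail end, a rolled steel curl about 13 mm across and 13 mm wide, standing out 24 mm behind the rear end of the upper handle, in line with it, free all round. About 153 mm above the table when open, 76 mm when locked. Pulled up about 10 to 15 mm from locked with 4 to 7 N it breaks the lock; then a spring raises handle and tail to open.
- tin: Bystander: round brass tin, 88 mm across, 34 mm high.
- phone: Bystander: black phone, 150 x 72 x 8 mm, lying flat.
- speaker: Bystander: small white speaker box, 60 x 90 x 56 mm.
- beads: Bystander: small amber jar, 52 mm across, 62 mm high.
- hammer: Bystander: small hammer, 240 mm long, lying flat.
- tape: Bystander: roll of paper tape, 72 mm across, 18 mm high.
- brush: Bystander: brush, 170 mm long, lying flat.
Mind the look-alikes: they are no part of the job. There is more than one size of the strip; the job needs the smallest.

How it is judged:
On the way, in this order (a step that is already met when the one before it is completed fails the run):
1. the rivet end of the strip, level and square in the open jaws, has come home against the depth stop (y of strip_tip in the frame of stop_mid between -0.005 and 0.005 m and angle between the x axis of strip and the x axis of stop_mid, either way round below 0.15 rad and z of strip_tip in the frame of stop_mid between -0.003 and 0.006 m and contact force between strip and gauge above 1.5 N and z of jaw_pad in the frame of stop_mid above 0.012 m), for 0.05 s.
2. the rivet is pressed in the placed strip and the jaws stay clamped on it on their own, with no hand on pliers or strip (y of strip_tip in the frame of stop_mid between -0.005 and 0.005 m and angle between the x axis of strip and the x axis of stop_mid, either way round below 0.15 rad and x of strip_tip in the frame of stop_mid between -0.008 and 0.008 m and z of strip_tip in the frame of stop_mid between -0.003 and 0.0025 m and value of joint rivet above 0.002 m and contact force between jaw and strip above 8 N and contact force between the fingers and jaw below 0.3 N and contact force between the fingers and strip below 0.3 N), for 0.4 s.
3. the release lever is pulled up while the jaws are still clamped (value of joint lever above 0.04 rad and z of jaw_pad in the frame of stop_mid below 0.008 m), for 0.01 s.
At the end, for the whole second after the job is handed in: The jaws stand open and at rest (pad over 14 mm above the anvil), the rivet is pressed down over 2 mm, and the released strip lies flat on anvil and rest where it was seated: rivet end within 8 mm of stop_mid along the pliers and 5 mm across, within 0.15 rad of straight (y of strip_tip in the frame of stop_mid between -0.005 and 0.005 m and angle between the x axis of strip and the x axis of stop_mid, either way round below 0.15 rad and x of strip_tip in the frame of stop_mid between -0.008 and 0.008 m and z of strip_tip in the frame of stop_mid between -0.003 and 0.0025 m and value of joint rivet above 0.002 m and z of jaw_pad in the frame of stop_mid above 0.012 m and contact force between the fingers and jaw below 0.3 N and contact force between the fingers and strip below 0.3 N and linear speed of strip below 0.02 m/s and linear speed of handle below 0.03 m/s); the robot touches nothing.
It fails at once if the strip is pushed against the depth stop with more than 20 N (contact force between strip and gauge above 20 N).
It fails at once if the handle is forced with more than 40 N (contact force between any of the fingers, the arm and handle_c0 above 40 N).
It fails at once if a bystander is pushed more than 30 mm (distance of any of tin, phone, speaker, beads, hammer, tape, brush from where it was at the start of the episode above 0.03 m).
It also fails if it takes over 70 s, if anything falls off the work surface, if the arm or the gripper's body presses on something with over 40 N, if the wrist force passes 120 N, or if a joint passes its speed limit or range.

## Working session

There is one attempt and no reset: what is moved stays moved. The work goes in short steps, Python scripts to look and compute and a shell command to move; the robot and the scene stay as the last step left them, time stands still between calls to the robot, and variables do not carry over. Pictures are saved under pics/ and viewed, at most 10 in all, crops included, and the job is handed in when it is done.

```bash
mkdir -p pics; ls; cat > h.py <<'E'
import numpy as np, cv2
from cell import telemetry, viewer, ticket, env
from scipy.spatial.transform import Rotation as R
def rot(o):
    o=np.array(o,float)
    if o.shape==(3,3): return o
    return R.from_rotvec(o).as_matrix() if o.size==3 else R.from_quat(o).as_matrix()
def ray(im,u,v):
    d=np.linalg.inv(im['camera_matrix'])@[u,v,1]
    return np.array(im['eye']),rot(im['orientation'])@d
def plane(im,u,v,z):
    e,d=ray(im,u,v); return e+d*(z-e[2])/d[2]
def proj(im,p):
    c=rot(im['orientation']).T@(np.array(p)-im['eye']); q=np.array(im['camera_matrix'])@c; return q[:2]/q[2]
def save(im,name,box=None,s=1):
    c=im['color'][:,:,::-1]
    if box: c=c[box[1]:box[3],box[0]:box[2]]
    cv2.imwrite('pics/'+name,cv2.resize(c,None,fx=s,fy=s,interpolation=cv2.INTER_CUBIC))
E
python3 - <<'E'
from h import *
a=viewer.get_image('scene');b=viewer.get_image('top')
for i in(a,b):print(i['eye'],i['orientation'],i['camera_matrix'])
save(a,'s0.png',None,1.5);save(b,'t0.png',None,1.5)
print(telemetry.observe(),env.hold_point_z)
E
```

```text
pics
[ 1.36901807 -0.13720319  0.99590693] [-1.87963878 -1.5779046   0.63080825] [[423.03339714   0.         258.83500306]
 [  0.         423.03339714 190.69849775]
 [  0.           0.           1.        ]]
[0.3318147  0.03767226 1.06395264] [-2.11388969  2.15299652 -0.18781682] [[350.50235223   0.         250.66809935]
 [  0.         350.50235223 191.79478386]
 [  0.           0.           1.        ]]
{'time_s': 0.1, 'joints': array([ 1.25899800e+00,  4.23755352e-01,  1.63059177e+00,  2.65358147e-05,
        1.08859130e+00, -1.90000049e-02]), 'qd': array([ 8.76893545e-05, -1.47280601e-03, -2.31920849e-03,  9.12409014e-04,
       -1.42731633e-03, -3.21488869e-04]), 'effort': array([-6.65060743e-04, -5.58421898e+01, -2.82444459e+01, -2.10557651e-06,
        2.94811834e-03, -1.94972039e-07]), 'tcp_pos': array([0.18021726, 0.59795428, 0.23063765]), 'eef_rot': array([-4.58268713e-01, -3.10774067e+00,  2.07883683e-03]), 'contact_force': array([-0.11151084,  0.04465969,  0.21850295]), 'torque': array([-0.03194723, -0.02629949,  0.01684633]), 'grip_force': 0.0, 'grip_width': 0.0855196209819947} 0.0187
```

View pics/s0.png

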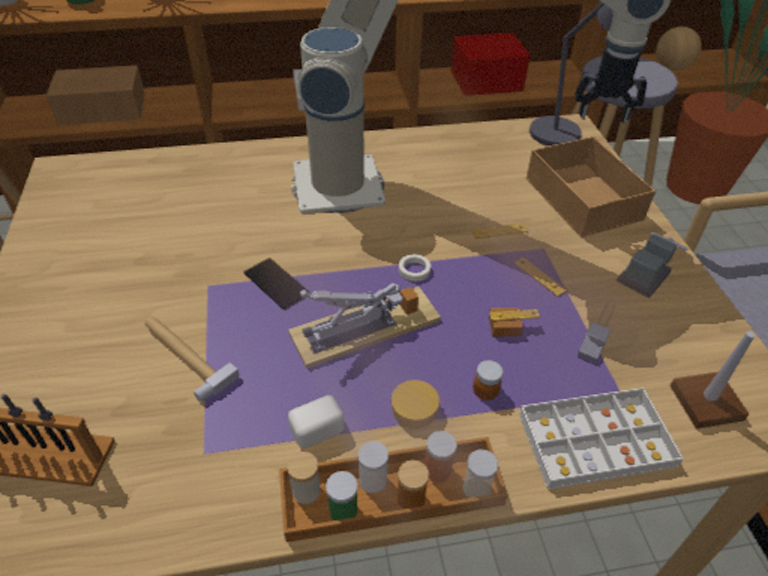

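View pics/t0.png

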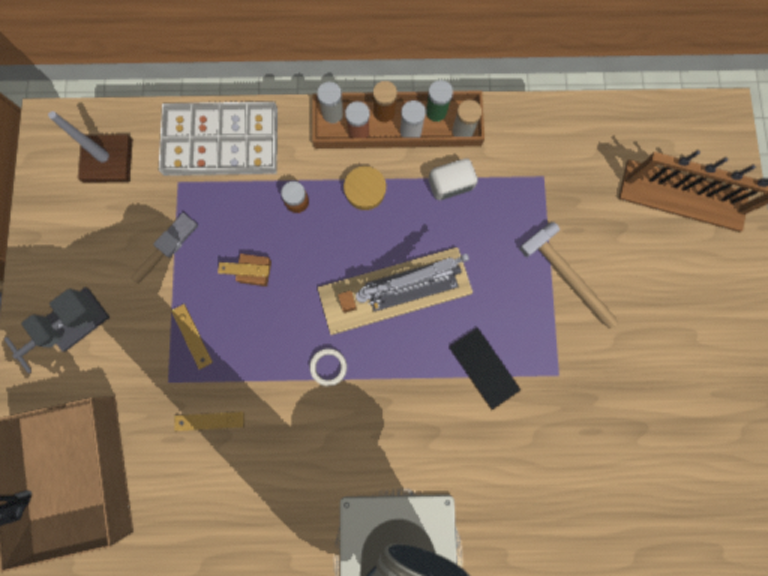

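Candidates for the strip in the 768-px top picture are (244,268) on the block, (192,336) loose on the cloth and larger, and (210,420) loose on the table. By the description the one on the block is the job's strip, so I'll check it in a crop.

```bash
python3 - <<'E'
from h import *
a=viewer.get_image('scene');b=viewer.get_image('top')
A=cv2.resize(a['color'][180:250,185:385,::-1],None,fx=4,fy=4,interpolation=2)
B=cv2.resize(b['color'][155:230,135:335,::-1],None,fx=4,fy=4,interpolation=2)
cv2.imwrite('pics/c1.png',np.vstack([B,A]))
E
```

```text
(no output)
```

View pics/c1.png

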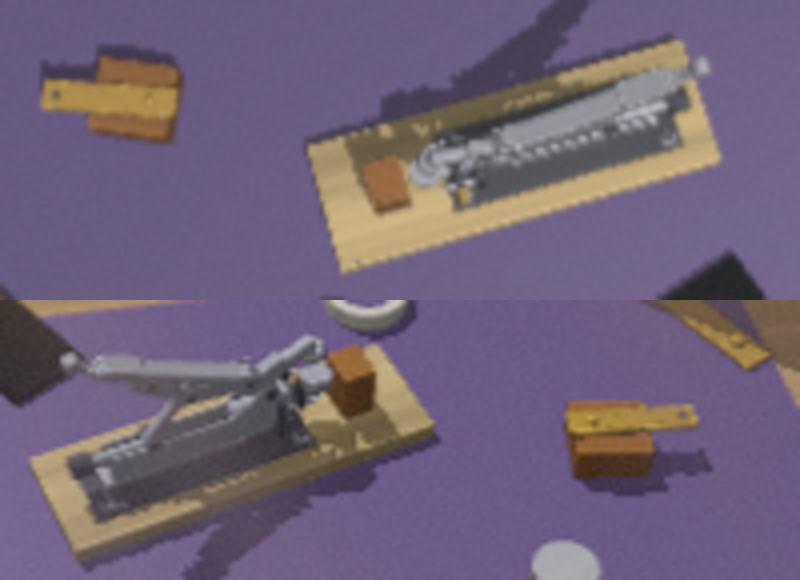

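The top crop shows the strip on the block with its eyelet end at left (42,95) and rivet end at (180,100). The rest is at (386,183), the anvil and jaw at about (428,168), and the lever curl at (702,66). The strip on the block is the smallest, so it is the choice. Next I measure.

```bash
python3 - <<'E'
from h import *
b=viewer.get_image('top');a=viewer.get_image('scene')
def comp(im,box,lo,hi,z,name):
    x0,y0,x1,y1=box; s=8
    c=cv2.resize(im['color'][y0:y1,x0:x1],None,fx=s,fy=s,interpolation=cv2.INTER_CUBIC)
    h=cv2.cvtColor(c,cv2.COLOR_RGB2HSV); m=cv2.inRange(h,np.array(lo),np.array(hi))
    m=cv2.morphologyEx(m,cv2.MORPH_OPEN,np.ones((7,7)))
    cs=sorted(cv2.findContours(m,0,2)[0],key=cv2.contourArea)[-1:]
    for k in cs:
        p=k[:,0,:]; w=np.array([plane(im,(u+.5)/s-.5+x0,(v+.5)/s-.5+y0,z)[:2] for u,v in p])
        r=cv2.minAreaRect((w*1000).astype(np.float32)); 
        bx=cv2.boxPoints(r); print(name,np.round(r[0],1),np.round(r[1],1),round(r[2],1),'corners',np.round(bx,0).tolist())
for n,u,v in(('strip',30,24),('block',38,17),('rest',96,45),('board',90,60)):
    q=b['color'][155+v,135+u]; print(n,q,cv2.cvtColor(q[None,None],cv2.COLOR_RGB2HSV))
comp(b,(140,165,185,195),(17,110,120),(30,255,255),.034,'strip')
comp(b,(215,185,245,212),(5,130,80),(15,255,255),.06,'rest')
comp(b,(205,160,325,230),(14,60,60),(30,255,255),.015,'board')
# two-view points
def tri(pa,pb):
    e,d=ray(a,*pa);f,g=ray(b,*pb);d/=np.linalg.norm(d);g/=np.linalg.norm(g)
    t=np.linalg.lstsq(np.c_[d,-g],f-e,rcond=None)[0];p=e+d*t[0];q=f+g*t[1];return np.round((p+q)/2,4),np.linalg.norm(p-q)
T=lambda u,v:(135+u/4-.4,155+v/4-.4)
S=lambda u,v:(185+u/4-.4,180+(v-300)/4-.4)
print('curl',tri(S(70,362),T(702,66)))
print('eyelet',tri(S(683,413),T(56,96)), plane(b,*T(56,96),.034),'rivet',plane(b,*T(150,98),.038))
E
```

```text
strip [177 143  79] [[[ 20 141 177]]]
block [137  95  62] [[[ 13 140 137]]]
rest [151 106  68] [[[ 14 140 151]]]
board [194 169 124] [[[ 19  92 194]]]
strip [553.4 296.6] [100.4  25.7] 84.6 corners [[536.0, 248.0], [561.0, 245.0], [571.0, 345.0], [545.0, 348.0]]
rest [481.3  89.6] [35.8 25.3] 14.7 corners [[461.0, 97.0], [467.0, 73.0], [502.0, 82.0], [495.0, 106.0]]
board [508.9  -5.2] [101.  298.6] 15.3 corners [[421.0, 125.0], [500.0, -163.0], [597.0, -136.0], [518.0, 152.0]]
curl (array([ 0.5417, -0.1269,  0.1575]), np.float64(0.0015916776976741464))
eyelet (array([0.555 , 0.3356, 0.0379]), np.float64(0.0011481276851926052)) [0.55602975 0.33728575 0.034     ] rivet [0.55236684 0.26591998 0.038     ]
```

```bash
python3 -m crank '[{"travel":[-43.8,-14.6,0],"spin":1.35,"hand":1},{"travel":[-43.8,-14.6,0],"spin":1.35,"hand":1},{"travel":[-43.8,-14.6,0],"spin":1.35,"hand":1},{"travel":[-43.8,-14.6,0],"spin":1.35,"hand":1},{"travel":[-43.8,-14.6,0],"spin":1.35,"hand":0.6},{"travel":[-43.8,-14.6,0],"spin":1.35,"hand":0.6},{"travel":[-43.8,-14.6,0],"spin":1.35,"hand":0.6},{"travel":[-43.8,-14.6,0],"spin":1.35,"hand":0.6},{"travel":[-43.8,-14.6,0],"spin":1.35,"hand":0.6},{"travel":[-43.8,-14.6,6],"spin":1.35,"hand":0.6},{"travel":[-43.8,-14.6,8],"spin":1.35,"hand":0.6},{"travel":[-43.8,-14.6,8],"spin":1.35,"hand":0.6}]' 25
cat >> h.py <<'E'
def axes(verb=True):
    o=telemetry.observe(); M=R.from_rotvec(o['eef_rot']).as_matrix()
    if verb: print('t',round(o['time_s'],2),'tcp',np.round(o['tcp_pos'],4),'\n',np.round(M.T,4),'F',np.round(o['contact_force'],2),'w',round(o['grip_width'],4),'g',round(o['grip_force'],1),'j6',np.round(o['joints'],2)[[0,5]])
    return o,M
D=np.array([-.2646,.9644,0]);N=np.array([.9644,.2646,0]);SM=np.array([.4951,.0425,.062])
E
python3 - <<'E'
from h import *
o,M=axes()
print(M.T@(np.array([.557,.332,.012])-o['tcp_pos'])*100)
a=viewer.get_image('scene');b=viewer.get_image('top')
A=cv2.resize(a['color'][180:250,285:385,::-1],None,fx=6,fy=6,interpolation=2)
B=cv2.resize(b['color'][145:205,135:235,::-1],None,fx=4,fy=4,interpolation=2)
save(b,'t2.png',(130,150,200,200),8)
E
```

```text
time_s: 1.5
tcp_pos: [0.5552, 0.3297, 0.1465]
eef_rot: [-2.3, -2.137, 0.014]
contact_force: [-0.2, -0.2, -0.6]
grip_width: 0.0515
grip_force: 0.0
t 1.5 tcp [0.5552 0.3297 0.1465] 
 [[ 0.0734  0.9973 -0.005 ]
 [ 0.9973 -0.0735 -0.0075]
 [-0.0078 -0.0045 -1.    ]] F [-0.24 -0.25 -0.63] w 0.0515 g 0.0 j6 [0.52 0.59]
[ 0.30977744  0.26109805 13.4460273 ]
```

```bash
python3 -m crank '[{"travel":[0.2,0.2,4],"spin":0,"hand":0.6},{"travel":[0.2,0.2,8],"spin":0,"hand":0.6},{"travel":[0.2,0.2,10],"spin":0,"hand":0.6},{"travel":[0.2,0.2,11],"spin":0,"hand":0.6},{"travel":[0.2,0.2,11],"spin":0,"hand":0.6},{"travel":[0.2,0.2,11],"spin":0,"hand":0.6}]'
python3 - <<'E'
from h import *
o,M=axes()
print(M.T@(np.array([.557,.332,.012])-o['tcp_pos'])*100)
save(viewer.get_image('scene'),'s3.png',(305,170,385,230),8)
E
```

```text
time_s: 2.2
tcp_pos: [0.5609, 0.3351, 0.0434]
eef_rot: [2.299, 2.14, 0.005]
contact_force: [1.1, 0.0, 0.1]
grip_width: 0.0507
grip_force: 0.0
t 2.2 tcp [0.5609 0.3351 0.0434] 
 [[ 0.0714  0.9974  0.0018]
 [ 0.9974 -0.0715  0.0026]
 [ 0.0027  0.0016 -1.    ]] F [1.12 0.04 0.06] w 0.0507 g 0.0 j6 [0.52 0.59]
[-0.34434549 -0.37621043  3.14041525]
```

View pics/s3.png

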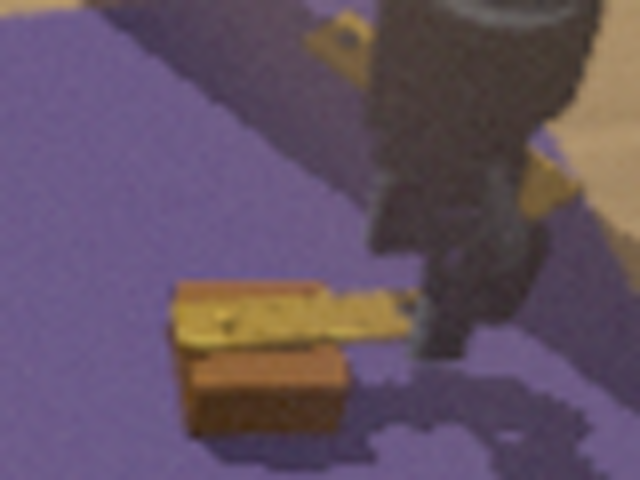

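The front finger at (440,330) is just beyond the eyelet at (405,300) and still above the strip. I go down, shift 3 to 4 mm and close.

```bash
python3 -m crank '[{"travel":[-0.3,-0.4,1.5],"spin":0,"hand":0.6},{"travel":[-0.3,-0.4,2.5],"spin":0,"hand":0.6},{"travel":[-0.3,-0.4,3.1],"spin":0,"hand":0.6},{"travel":[-0.3,-0.4,3.1],"spin":0,"hand":0.6},{"travel":[-0.3,-0.4,3.1],"spin":0,"hand":0.4},{"travel":[-0.3,-0.4,3.1],"spin":0,"hand":0.1},{"travel":[-0.3,-0.4,3.1],"spin":0,"hand":0.1},{"travel":[-0.3,-0.4,3.1],"spin":0,"hand":0.1},{"travel":[-0.3,-0.4,3.1],"spin":0,"hand":0.1}]' 25
python3 - <<'E'
from h import *
o,M=axes()
E
```

```text
time_s: 3.15
tcp_pos: [0.556, 0.3316, 0.0108]
eef_rot: [2.3, 2.14, 0.002]
contact_force: [0.8, 0.8, 2.4]
grip_width: 0.0214
grip_force: 25.0
t 3.15 tcp [0.556  0.3316 0.0108] 
 [[ 7.190e-02  9.974e-01  6.000e-04]
 [ 9.974e-01 -7.190e-02  9.000e-04]
 [ 9.000e-04  5.000e-04 -1.000e+00]] F [0.78 0.81 2.42] w 0.0214 g 25.0 j6 [0.52 0.59]
```

```bash
python3 -m crank '[{"travel":[0,0,-1.5],"spin":0,"hand":0.1},{"travel":[0,0,-4],"spin":0,"hand":0.1},{"travel":[0,0,-6.5],"spin":0,"hand":0.1},{"travel":[-2,-1.3,-6.5],"spin":-0.05,"hand":0.1},{"travel":[-5,-3.2,-6.5],"spin":-0.12,"hand":0.1},{"travel":[-8,-5.1,-6.5],"spin":-0.19,"hand":0.1},{"travel":[-11,-7,-6.5],"spin":-0.26,"hand":0.1},{"travel":[-13.5,-8.5,-6.5],"spin":-0.31,"hand":0.1},{"travel":[-14.6,-9.2,-6.5],"spin":-0.34,"hand":0.1},{"travel":[-14.6,-9.2,-6.5],"spin":-0.34,"hand":0.1},{"travel":[-14.6,-9.2,-6.5],"spin":-0.34,"hand":0.1}]' 40
python3 - <<'E'
from h import *
o,M=axes()
r=o['tcp_pos']-SM;print('along',r@D,'lat',r@N,'ang',np.arctan2(M[:,0]@N,M[:,0]@D))
a=viewer.get_image('scene');b=viewer.get_image('top')
A=cv2.resize(a['color'][170:230,220:320,::-1],None,fx=5,fy=5,interpolation=2)
B=cv2.resize(b['color'][165:225,165:265,::-1],None,fx=5,fy=5,interpolation=2)
cv2.imwrite('pics/c4.png',np.vstack([B,A]))
E
```

```text
time_s: 4.25
tcp_pos: [0.4542, 0.1927, 0.0761]
eef_rot: [1.906, 2.496, 0.002]
contact_force: [0.4, 0.9, -0.6]
grip_width: 0.0209
grip_force: 38.8
t 4.25 tcp [0.4542 0.1927 0.0761] 
 [[-2.635e-01  9.647e-01  3.000e-04]
 [ 9.647e-01  2.635e-01  1.700e-03]
 [ 1.500e-03  7.000e-04 -1.000e+00]] F [ 0.37  0.92 -0.62] w 0.0209 g 38.8 j6 [0.38 0.11]
along 0.15573026524320663 lat 0.0002629195301495158 ang 0.0011770719845747692
```

View pics/c4.png

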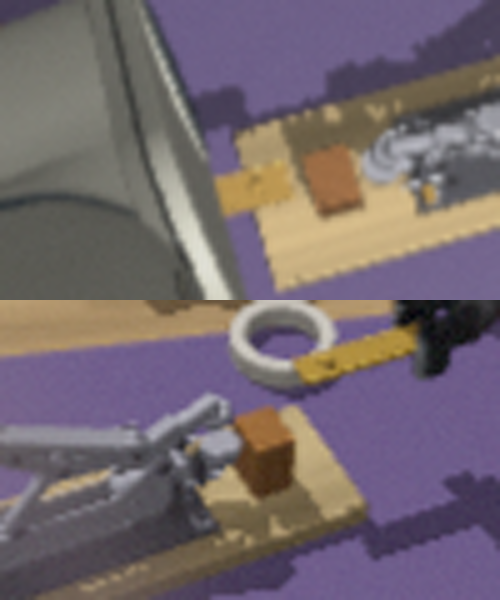

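Top crop: the strip tip is at about (292,181), in line with the rest at (331,181). In the scene crop the tip is at (300,370), and the strip is held level, well above the rest.

```bash
python3 - <<'E'
from h import *
a=viewer.get_image('scene');b=viewer.get_image('top');o,M=axes(False)
def tri(pa,pb):
    e,d=ray(a,*pa);f,g=ray(b,*pb)
    t=np.linalg.lstsq(np.c_[d,-g],f-e,rcond=None)[0];return (e+d*t[0]+f+g*t[1])/2
T=lambda u,v:(165+u/5-.4,165+v/5-.4)
S=lambda u,v:(220+u/5-.4,170+(v-300)/5-.4)
# strip colour mask, top view
def rect(im,box,z):
    x0,y0,x1,y1=box;s=8
    h=cv2.cvtColor(cv2.resize(im['color'][y0:y1,x0:x1],None,fx=s,fy=s,interpolation=2),cv2.COLOR_RGB2HSV)
    m=cv2.inRange(h,(17,115,110),(30,255,255));k=max(cv2.findContours(m,0,2)[0],key=cv2.contourArea)
    w=np.array([plane(im,(u+.5)/s-.5+x0,(v+.5)/s-.5+y0,z)-SM for u,v in k[:,0]])
    al,la=w@D,w@N; print('tip along min',np.percentile(al,[0,2,5]),'lat',la.min(),la.max(), 'area',len(w))
    g=(al>al.min()+.006)
    for lo in(.008,.016,.024):
        q=(al>al.min()+lo-.003)&(al<al.min()+lo+.003);print(lo,la[q].min(),la[q].max())
rect(b,(200,190,226,212),.0993)
rect(a,(275,175,310,190),.0993)
p=tri(S(300,370),T(292,181));r=p-SM;print('tip tri',p,r@D,r@N,'tcp along',(o['tcp_pos']-SM)@D)
E
```

```text
tip along min [0.07103004 0.07114383 0.07131601] lat -0.010884495103872337 0.01182988805343861 area 175
0.008 -0.010841024535121813 0.011315130239197783
0.016 -0.010515062782593915 0.011723771300261955
0.024 0.010006586227062107 0.011302277410437598
tip along min [0.0678167  0.068346   0.06882298] lat -0.011628225628216408 0.012088603022538042 area 248
0.008 -0.011583656359806113 0.011234198322255102
0.016 -0.010674232861808254 0.011059059295029441
0.024 -0.010763821460514938 0.011209502508049732
tip tri [0.47474319 0.10939262 0.10075197] 0.06989765891720466 -0.0019323198828134684 tcp along 0.15611175382121886
```

```bash
python3 -m crank '[{"travel":[0,0,1.5],"spin":0,"hand":0.1},{"travel":[0,0,2.8],"spin":0,"hand":0.1},{"travel":[0,0,3.1],"spin":0,"hand":0.1},{"travel":[0,0,3.1],"spin":0,"hand":0.1},{"travel":[-1,0,3.1],"spin":0,"hand":0.1},{"travel":[-2,0,3.1],"spin":0,"hand":0.1},{"travel":[-3,0,3.1],"spin":0,"hand":0.1},{"travel":[-4,0,3.1],"spin":0,"hand":0.1},{"travel":[-5,0,3.1],"spin":0,"hand":0.1},{"travel":[-5.5,0,3.1],"spin":0,"hand":0.1},{"travel":[-5.5,0,3.1],"spin":0,"hand":0.1},{"travel":[-5.5,0,3.1],"spin":0,"hand":0.1}]'
python3 - <<'E'
from h import *
o,M=axes()
r=o['tcp_pos']-SM;print('tip along',r@D-.086,'lat',r@N,'ang',np.arctan2(M[:,0]@N,M[:,0]@D),'strip mid z',o['tcp_pos'][2]+.0212)
E
```

```text
time_s: 5.65
tcp_pos: [0.4679, 0.1392, 0.0443]
eef_rot: [-1.905, -2.498, -0.0]
contact_force: [0.2, 0.6, -0.8]
grip_width: 0.0207
grip_force: 38.8
t 5.65 tcp [0.4679 0.1392 0.0443] 
 [[-0.2644  0.9644  0.    ]
 [ 0.9644  0.2644  0.    ]
 [ 0.      0.     -1.    ]] F [ 0.17  0.55 -0.84] w 0.0207 g 38.8 j6 [ 0.26 -0.  ]
tip along 0.01444751903409719 lat -0.00069094039122386 ang 0.00022739766285652374 strip mid z 0.06553328420745447
```

```bash
python3 -m crank '[{"travel":[0,0.05,0.1],"spin":0,"hand":0.1},{"travel":[0,0.05,0.2],"spin":0,"hand":0.1},{"travel":[0,0.05,0.25],"spin":0,"hand":0.1},{"travel":[0,0.05,0.3],"spin":0,"hand":0.1},{"travel":[0,0.05,0.3],"spin":0,"hand":0.1}]'
```

```text
time_s: 6.15
tcp_pos: [0.4682, 0.1395, 0.0412]
eef_rot: [-1.904, -2.498, 0.0]
contact_force: [-0.0, 0.2, -1.7]
grip_width: 0.0208
grip_force: 38.8
```

```bash
python3 -m crank '[{"travel":[-0.1,0,0],"spin":0,"hand":0.1},{"travel":[-0.2,0,0],"spin":0,"hand":0.1},{"travel":[-0.3,0,0],"spin":0,"hand":0.1},{"travel":[-0.4,0,0],"spin":0,"hand":0.1},{"travel":[-0.5,0,0],"spin":0,"hand":0.1},{"travel":[-0.6,0,0],"spin":0,"hand":0.1},{"travel":[-0.6,0,0],"spin":0,"hand":0.1}]'
```

```text
time_s: 6.85
tcp_pos: [0.4699, 0.1335, 0.0413]
eef_rot: [1.905, 2.498, 0.0]
contact_force: [0.1, 0.2, -0.7]
grip_width: 0.0206
grip_force: 38.8
```

```bash
python3 -m crank '[{"travel":[-0.1,0,0],"spin":0,"hand":0.1},{"travel":[-0.2,0,0],"spin":0,"hand":0.1},{"travel":[-0.3,0,0],"spin":0,"hand":0.1}]'
```

```text
time_s: 7.15
tcp_pos: [0.4707, 0.1307, 0.0413]
eef_rot: [-1.905, -2.498, 0.0]
contact_force: [0.4, -0.1, -1.4]
grip_width: 0.0211
grip_force: 38.8
```

```bash
python3 -m crank '[{"travel":[-0.1,0,0],"spin":0,"hand":0.1},{"travel":[-0.2,0,0],"spin":0,"hand":0.1}]'
```

```text
time_s: 7.35
tcp_pos: [0.4712, 0.1287, 0.0413]
eef_rot: [1.905, 2.498, -0.0]
contact_force: [0.1, -0.5, -0.2]
grip_width: 0.0208
grip_force: 38.8
```

```bash
python3 -m crank '[{"travel":[-0.1,0,0],"spin":0,"hand":0.1},{"travel":[-0.2,0,0],"spin":0,"hand":0.1}]'
```

```text
time_s: 7.55
tcp_pos: [0.4717, 0.1268, 0.0413]
eef_rot: [-1.905, -2.498, 0.0]
contact_force: [0.2, 0.0, 0.1]
grip_width: 0.0209
grip_force: 38.8
```

```bash
python3 -m crank '[{"travel":[-0.1,0,0],"spin":0,"hand":0.1}]'; python3 -m crank '[{"travel":[0,0,0],"spin":0,"hand":0.1}]'
```

```text
time_s: 7.65
tcp_pos: [0.472, 0.1258, 0.0413]
eef_rot: [-1.905, -2.498, 0.0]
contact_force: [0.5, 0.7, -0.8]
grip_width: 0.0212
grip_force: 38.8
time_s: 7.75
tcp_pos: [0.4721, 0.1258, 0.0413]
eef_rot: [1.905, 2.498, 0.0]
contact_force: [-0.3, -0.9, -0.5]
grip_width: 0.021
grip_force: 38.8
```

```bash
for i in 1; do python3 -m crank '[{"travel":[-0.1,0,0],"spin":0,"hand":0.1}]'; done | grep -E 'tcp|contact'
```

```text
tcp_pos: [0.4723, 0.125, 0.0413]
contact_force: [0.3, 0.3, -2.1]
```

```bash
python3 -m crank '[{"travel":[-0.1,0,0],"spin":0,"hand":0.1}]'| grep -E 'tcp|contact'
```

```text
tcp_pos: [0.4725, 0.1241, 0.0413]
contact_force: [-0.9, 4.2, -0.3]
```

```bash
python3 -m crank '[{"travel":[-0.1,0,0],"spin":0,"hand":0.1}]'| grep -E 'tcp|contact'
```

```text
tcp_pos: [0.4725, 0.1236, 0.0413]
contact_force: [-3.6, 12.1, -0.0]
```

The stop is felt, at 12.6 N. I ease off, settle on the anvil and release.

```bash
python3 -m crank '[{"travel":[0.05,0,0],"spin":0,"hand":0.1},{"travel":[0.05,0,0],"spin":0,"hand":0.1}]'| grep -E 'tcp|contact'; python3 -m crank '[{"travel":[0,0,0.03],"spin":0,"hand":0.1},{"travel":[0,0,0.05],"spin":0,"hand":0.1}]'| grep -E 'tcp|contact'
```

```text
tcp_pos: [0.4725, 0.1239, 0.0413]
contact_force: [-1.0, 4.6, -0.2]
tcp_pos: [0.4725, 0.1239, 0.0409]
contact_force: [-2.7, 5.2, 2.9]
```

```bash
python3 -m crank '[{"travel":[0,0,0],"spin":0,"hand":0.27},{"travel":[0,0,0],"spin":0,"hand":0.32},{"travel":[0,0,0],"spin":0,"hand":0.4},{"travel":[0,0,0],"spin":0,"hand":0.5},{"travel":[0,0,0],"spin":0,"hand":0.5}]'; python3 - <<'E'
from h import *
save(viewer.get_image('scene'),'s5.png',(200,165,320,245),6)
E
```

```text
time_s: 8.95
tcp_pos: [0.4727, 0.1234, 0.0408]
eef_rot: [1.905, 2.498, -0.0]
contact_force: [-0.1, -0.5, -0.2]
grip_width: 0.0425
grip_force: 0.0
```

View pics/s5.png

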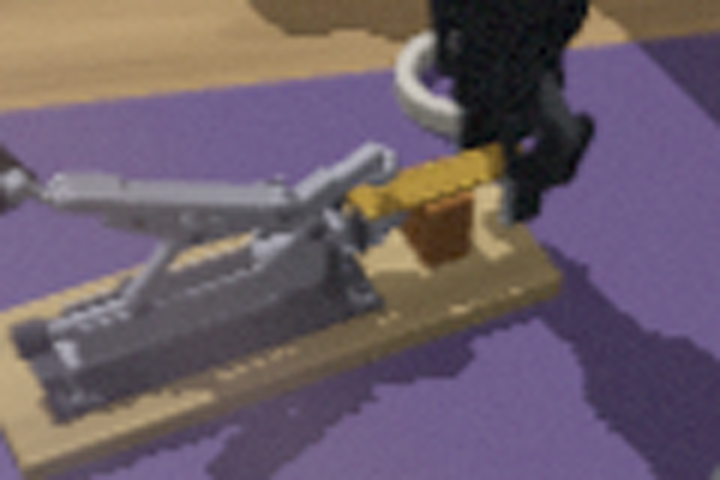

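The strip (345–505 in the crop) lies flat on anvil and rest with its tip in the jaws, and the fingers are open beside the plain end. I retreat upwards and move over the handle.

```bash
python3 -m crank '[{"travel":[0,0,-2],"spin":0,"hand":0.5},{"travel":[0,0,-6],"spin":0,"hand":0.5},{"travel":[0,0,-11],"spin":0,"hand":0.5},{"travel":[0,0,-15],"spin":0,"hand":0.3},{"travel":[-4,0,-15],"spin":0,"hand":0},{"travel":[-9,0,-15],"spin":0,"hand":0},{"travel":[-14,0,-15],"spin":0,"hand":0},{"travel":[-19,0,-15],"spin":0,"hand":0},{"travel":[-22.1,0,-15],"spin":0,"hand":0},{"travel":[-22.1,0,-15],"spin":0,"hand":0},{"travel":[-22.1,0,-15],"spin":0,"hand":0}]'
python3 - <<'E'
from h import *
o,M=axes();r=o['tcp_pos']-SM;print(r@D,r@N)
a=viewer.get_image('scene');b=viewer.get_image('top')
A=cv2.resize(a['color'][140:240,170:310,::-1],None,fx=5,fy=5,interpolation=2)
cv2.imwrite('pics/c6.png',A)
# strip + rest check from top
x0,y0,s=205,180,8
h=cv2.cvtColor(cv2.resize(b['color'][y0:215,x0:260],None,fx=s,fy=s,interpolation=2),cv2.COLOR_RGB2HSV)
m=cv2.inRange(h,(17,125,110),(27,255,255));k=max(cv2.findContours(m,0,2)[0],key=cv2.contourArea)
w=np.array([plane(b,(u+.5)/s-.5+x0,(v+.5)/s-.5+y0,.064)-SM for u,v in k[:,0]])
print('along',(w@D).min(),(w@D).max(),'lat',(w@N).min(),(w@N).max(),cv2.minAreaRect((w[:,:2]*1000).astype(np.float32)))
E
```

```text
time_s: 10.1
tcp_pos: [0.5308, -0.09, 0.1905]
eef_rot: [-1.907, -2.496, 0.0]
contact_force: [0.3, 0.3, 0.3]
grip_width: -0.0001
grip_force: 0.0
t 10.1 tcp [ 0.5308 -0.09    0.1905] 
 [[-2.630e-01  9.648e-01  6.000e-04]
 [ 9.648e-01  2.630e-01 -6.000e-04]
 [-7.000e-04  4.000e-04 -1.000e+00]] F [0.3  0.3  0.26] w -0.0001 g 0.0 j6 [-0.19 -0.46]
-0.13720602070432877 -0.0006163939200980513
along 0.018456353439781397 0.09815950610586836 lat -0.011982970659432393 0.014543783458249164 ((-13.982320785522461, 56.502410888671875), (26.25575828552246, 79.7074966430664), 14.520712852478027)
```

View pics/c6.png

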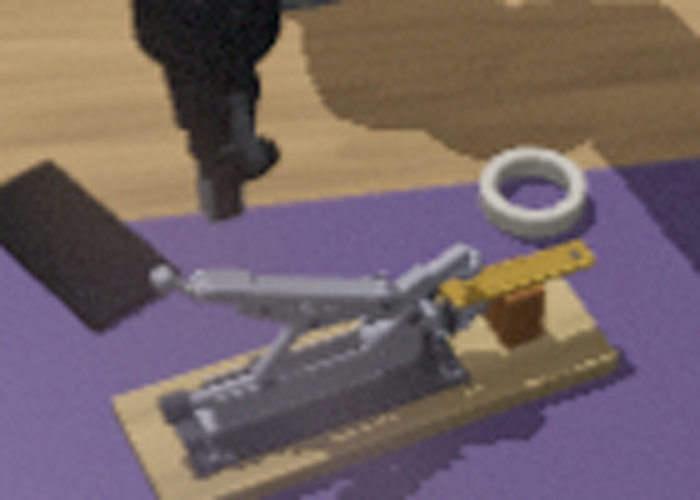

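The strip is in the open jaws, straight, with its plain end 98 mm in front of stop_mid. The shut fingers are above the handle's rear part, so I press.

```bash
python3 -m crank '[{"travel":[0,0,2],"spin":0,"hand":0},{"travel":[0,0,4],"spin":0,"hand":0},{"travel":[0,0,4.5],"spin":0,"hand":0},{"travel":[0,0,5],"spin":0,"hand":0},{"travel":[0,0,5.4],"spin":0,"hand":0},{"travel":[0,0,5.8],"spin":0,"hand":0},{"travel":[0,0,6.2],"spin":0,"hand":0}]'|grep -E 'tcp|cont'
python3 -m crank '[{"travel":[0,0,0.3],"spin":0,"hand":0},{"travel":[0,0,0.6],"spin":0,"hand":0},{"travel":[0,0,0.9],"spin":0,"hand":0},{"travel":[0,0,1.2],"spin":0,"hand":0},{"travel":[0,0,1.5],"spin":0,"hand":0}]'|grep -E 'tcp|cont'
```

```text
tcp_pos: [0.5321, -0.0898, 0.1299]
contact_force: [-1.0, -1.2, 5.4]
tcp_pos: [0.5323, -0.0899, 0.1144]
contact_force: [0.8, -2.6, 8.5]
```

```bash
python3 -m crank '[{"travel":[0,0,0.3],"spin":0,"hand":0},{"travel":[0,0,0.6],"spin":0,"hand":0},{"travel":[0,0,0.9],"spin":0,"hand":0},{"travel":[0,0,1.2],"spin":0,"hand":0}]'|grep -E 'tcp|cont'
```

```text
tcp_pos: [0.5326, -0.0904, 0.103]
contact_force: [-0.4, -5.2, 10.3]
```

```bash
python3 -m crank '[{"travel":[0,0,0.2],"spin":0,"hand":0},{"travel":[0,0,0.4],"spin":0,"hand":0},{"travel":[0,0,0.6],"spin":0,"hand":0},{"travel":[0,0,0.8],"spin":0,"hand":0}]'|grep -E 'tcp|cont'
```

```text
tcp_pos: [0.5323, -0.0901, 0.0943]
contact_force: [1.9, -2.9, 4.4]
```

```bash
python3 -m crank '[{"travel":[0,0,0.2],"spin":0,"hand":0},{"travel":[0,0,0.4],"spin":0,"hand":0}]'|grep -E 'tcp|cont'
```

```text
tcp_pos: [0.5312, -0.0894, 0.0896]
contact_force: [-0.4, -0.2, -0.2]
```

Force dropped to zero at 90 mm, which looks like the snap. I back off and look.

```bash
python3 -m crank '[{"travel":[0,0,-3],"spin":0,"hand":0},{"travel":[0,0,-7],"spin":0,"hand":0},{"travel":[-3,0,-10],"spin":0,"hand":0},{"travel":[-5,0,-10],"spin":0,"hand":0},{"travel":[-5,0,-10],"spin":0,"hand":0}]'
python3 - <<'E'
from h import *
o,M=axes()
a=viewer.get_image('scene');b=viewer.get_image('top')
A=cv2.resize(a['color'][180:240,180:310,::-1],None,fx=5,fy=5,interpolation=2)
B=cv2.resize(b['color'][160:220,200:330,::-1],None,fx=5,fy=5,interpolation=2)
cv2.imwrite('pics/c7.png',np.vstack([B,A]))
E
```

```text
time_s: 12.9
tcp_pos: [0.545, -0.1392, 0.1904]
eef_rot: [1.906, 2.496, 0.001]
contact_force: [-0.5, -0.6, -0.1]
grip_width: -0.0002
grip_force: 0.0
t 12.9 tcp [ 0.545  -0.1392  0.1904] 
 [[-2.633e-01  9.647e-01 -7.000e-04]
 [ 9.647e-01  2.633e-01  1.100e-03]
 [ 1.300e-03 -4.000e-04 -1.000e+00]] F [-0.52 -0.57 -0.12] w -0.0002 g 0.0 j6 [-0.27 -0.54]
```

View pics/c7.png

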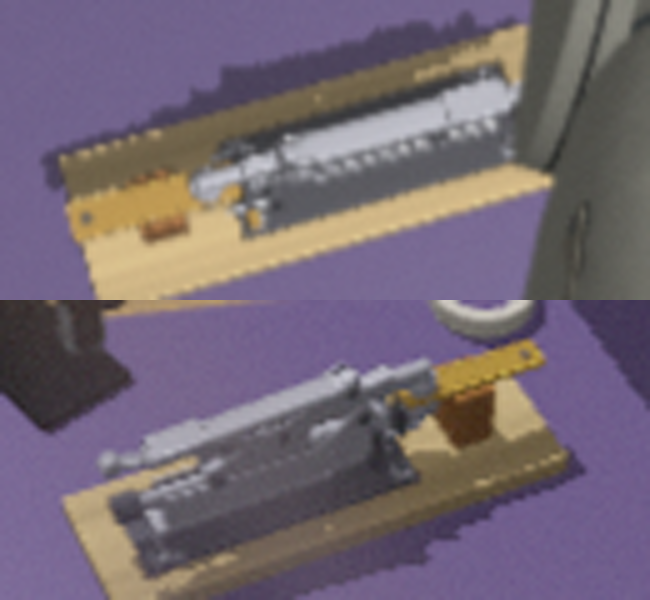

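Locked: the handle is nearly level, the pad is down on the strip, and the curl is at (110,462) in the scene crop. I compute the grasp of the curl.

```bash
python3 - <<'E'
from h import *
a=viewer.get_image('scene');o,M=axes(False)
p=plane(a,201.6,212.0,.076);r=p-SM;print('curl',p,r@D,r@N)
q=SM+D*(r@D);q[2]=.060;print(M.T@(q-o['tcp_pos'])*100)
e=plane(a,180+112/5-.4,180+195/5-.4,.05)-SM;print('lower handle end along (z=.05 guess)',e@D, [ (plane(a,180+112/5-.4,180+195/5-.4,z)-SM)@N for z in(.03,.05,.06)])
E
```

```text
curl [ 0.52943642 -0.13421753  0.076     ] -0.17951180453199048 -0.013645416682115804
[ 0.59983532  0.156348   12.85659887]
lower handle end along (z=.05 guess) -0.1812104894986508 [np.float64(-0.028429203431917637), np.float64(-0.01137401303989615), np.float64(-0.002846417843885406)]
```

The curl's pixel implies z ≈ 92 mm on the pliers' axis rather than 76, so the handle may hang at dead centre and not be fully snapped. I feel for it again from above.

```bash
python3 -m crank '[{"travel":[3,0,0],"spin":0,"hand":0},{"travel":[5,0,0],"spin":0,"hand":0},{"travel":[5,0,4],"spin":0,"hand":0},{"travel":[5,0,8],"spin":0,"hand":0},{"travel":[5,0,9.5],"spin":0,"hand":0},{"travel":[5,0,9.8],"spin":0,"hand":0},{"travel":[5,0,9.8],"spin":0,"hand":0}]'|grep -E 'tcp|cont'; python3 -m crank '[{"travel":[0,0,0.1],"spin":0,"hand":0},{"travel":[0,0,0.2],"spin":0,"hand":0},{"travel":[0,0,0.3],"spin":0,"hand":0}]'|grep -E 'tcp|cont'
```

```text
tcp_pos: [0.5304, -0.0889, 0.0911]
contact_force: [0.4, 0.0, 0.6]
tcp_pos: [0.5317, -0.0897, 0.0897]
contact_force: [0.4, -0.1, -0.3]
```

```bash
python3 -m crank '[{"travel":[0,0,0.1],"spin":0,"hand":0},{"travel":[0,0,0.2],"spin":0,"hand":0}]'|grep -E 'tcp|cont'
```

```text
tcp_pos: [0.5314, -0.0897, 0.0871]
contact_force: [-0.0, 0.7, -0.5]
```

```bash
python3 -m crank '[{"travel":[0,0,0.1],"spin":0,"hand":0},{"travel":[0,0,0.2],"spin":0,"hand":0}]'|grep -E 'tcp|cont'
```

```text
tcp_pos: [0.5312, -0.0896, 0.0848]
contact_force: [0.5, 0.2, 0.4]
```

```bash
python3 -m crank '[{"travel":[0,0,0.1],"spin":0,"hand":0}]'|grep -E 'tcp|cont'
```

```text
tcp_pos: [0.5312, -0.0896, 0.0837]
contact_force: [-0.1, -0.0, 1.9]
```

```bash
python3 -m crank '[{"travel":[0,0,0.1],"spin":0,"hand":0}]'|grep -E 'tcp|cont'
```

```text
tcp_pos: [0.5313, -0.0896, 0.0831]
contact_force: [-2.0, 0.9, 10.2]
```

The hard stop is at 83.5 mm, so it is locked and my curl pixel was off. I retreat towards the jaws for a free top view of the curl.

```bash
python3 -m crank '[{"travel":[0,0,-3],"spin":0,"hand":0},{"travel":[0,0,-8],"spin":0,"hand":0},{"travel":[0,0,-12],"spin":0,"hand":0},{"travel":[0,-5,-12],"spin":0,"hand":0.3},{"travel":[0,-10,-12],"spin":0,"hand":0.5},{"travel":[0,-15,-12],"spin":0,"hand":0.5},{"travel":[0,-17,-12],"spin":0,"hand":0.5},{"travel":[0,-17,-12],"spin":0,"hand":0.5}]'|grep -E 'tcp|cont'
python3 - <<'E'
from h import *
a=viewer.get_image('scene');b=viewer.get_image('top')
A=cv2.resize(a['color'][190:230,180:280,::-1],None,fx=7,fy=7,interpolation=2)
B=cv2.resize(b['color'][160:200,230:330,::-1],None,fx=7,fy=7,interpolation=2)
for c,im,o in((A,a,(180,190)),(B,b,(230,160))):
    for al,z in((-.180,.076),(-.187,.076)):
        p=SM+D*al;p[2]=z;u=(proj(im,p)-o+.5)*7; cv2.circle(c,tuple(int(i) for i in u),3,(0,0,255) if al>-.185 else (0,255,0),-1)
cv2.imwrite('pics/c8.png',np.vstack([B,A]))
E
```

```text
tcp_pos: [0.3645, -0.1347, 0.2027]
contact_force: [0.8, 0.0, 0.1]
```

View pics/c8.png

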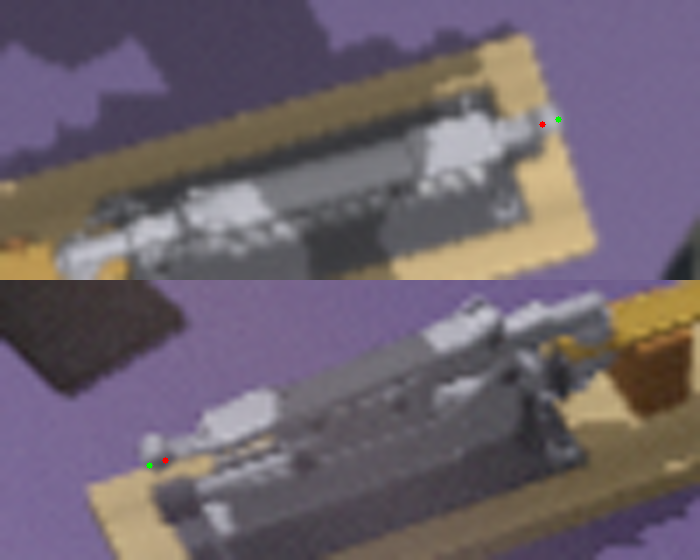

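The curl is at (546,117) in the top crop and (153,448) in the scene crop: along ≈ -0.182, z ≈ 0.079. I move above it with the fingers half open.

```bash
python3 -m crank '[{"travel":[-2,4,0],"spin":0,"hand":0.5},{"travel":[-3,8,0],"spin":0,"hand":0.5},{"travel":[-4,12,0],"spin":0,"hand":0.5},{"travel":[-4.8,16,0],"spin":0,"hand":0.5},{"travel":[-4.8,17.4,0],"spin":0,"hand":0.5},{"travel":[-4.8,17.4,4],"spin":0,"hand":0.5},{"travel":[-4.8,17.4,8],"spin":0,"hand":0.5},{"travel":[-4.8,17.4,10],"spin":0,"hand":0.5},{"travel":[-4.8,17.4,10],"spin":0,"hand":0.5}]'
python3 - <<'E'
from h import *
o,M=axes()
q=SM-D*.184+N*.001;q[2]=.062;print(M.T@(q-o['tcp_pos'])*100)
a=viewer.get_image('scene');save(a,'c9.png',(170,170,250,230),8)
E
```

```text
time_s: 16.45
tcp_pos: [0.546, -0.1336, 0.0994]
eef_rot: [-1.9, -2.494, 0.004]
contact_force: [0.1, -0.1, 0.5]
grip_width: 0.0426
grip_force: 0.0
t 16.45 tcp [ 0.546  -0.1336  0.0994] 
 [[-0.2656  0.9641  0.0033]
 [ 0.9641  0.2656 -0.0056]
 [-0.0063  0.0017 -1.    ]] F [ 0.12 -0.14  0.51] w 0.0426 g 0.0 j6 [-0.26 -0.53]
[-0.08410982 -0.12450259  3.74068378]
```

View pics/c9.png

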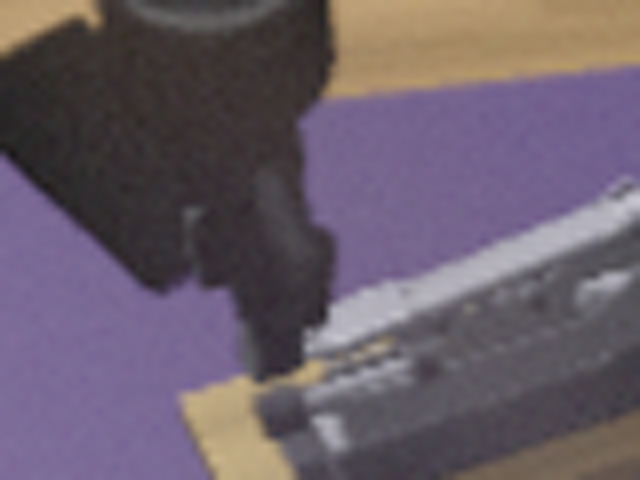

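The front finger (270,350) is over the curl, with a dark knob on the lower handle at (280,410) close by. I shift 4 mm rearward and go down gently.

```bash
python3 -m crank '[{"travel":[-0.5,-0.1,1],"spin":0,"hand":0.5},{"travel":[-0.5,-0.1,2],"spin":0,"hand":0.5},{"travel":[-0.5,-0.1,2.8],"spin":0,"hand":0.5},{"travel":[-0.5,-0.1,3.4],"spin":0,"hand":0.5},{"travel":[-0.5,-0.1,3.4],"spin":0,"hand":0.5}]'
```

```text
time_s: 17.0
tcp_pos: [0.5476, -0.1398, 0.0681]
eef_rot: [-1.904, -2.497, 0.001]
contact_force: [0.5, 0.1, -0.4]
grip_width: 0.0426
grip_force: 0.0
```

```bash
python3 -m crank '[{"travel":[0,0,0],"spin":0,"hand":0.35},{"travel":[0,0,0],"spin":0,"hand":0.25},{"travel":[0,0,0],"spin":0,"hand":0.18},{"travel":[0,0,0],"spin":0,"hand":0.05},{"travel":[0,0,0],"spin":0,"hand":0.05},{"travel":[0,0,0],"spin":0,"hand":0.05}]' 25
```

```text
time_s: 17.6
tcp_pos: [0.5457, -0.1407, 0.0687]
eef_rot: [-1.902, -2.497, 0.005]
contact_force: [-8.2, -6.7, 2.6]
grip_width: 0.0104
grip_force: 24.4
```

Gripped (10.4 mm wide), with a side load of about 10 N. I centre the hand, then pull up.

```bash
python3 -m crank '[{"travel":[0,-0.15,0],"spin":0,"hand":0.05},{"travel":[0,-0.2,0],"spin":0,"hand":0.05}]' 40; python3 -m crank '[{"travel":[0,0,-0.2],"spin":0,"hand":0.05},{"travel":[0,0,-0.4],"spin":0,"hand":0.05},{"travel":[0,0,-0.6],"spin":0,"hand":0.05},{"travel":[0,0,-0.8],"spin":0,"hand":0.05}]'
```

```text
time_s: 17.8
tcp_pos: [0.5449, -0.141, 0.069]
eef_rot: [-1.904, -2.497, 0.003]
contact_force: [-4.5, -2.8, 1.5]
grip_width: 0.0094
grip_force: 39.0
time_s: 18.2
tcp_pos: [0.5447, -0.1403, 0.0766]
eef_rot: [-1.903, -2.496, 0.002]
contact_force: [-4.5, -1.6, -1.8]
grip_width: 0.0094
grip_force: 38.9
```

```bash
python3 -m crank '[{"travel":[0,0,-0.2],"spin":0,"hand":0.05},{"travel":[0,0,-0.4],"spin":0,"hand":0.05},{"travel":[0,0,-0.6],"spin":0,"hand":0.05}]'|grep -E 'tcp|cont|wid'; python3 -m crank '[{"travel":[0,0,-0.2],"spin":0,"hand":0.05},{"travel":[0,0,-0.4],"spin":0,"hand":0.05}]'|grep -E 'tcp|cont|wid'
```

```text
tcp_pos: [0.5444, -0.1395, 0.0822]
contact_force: [-5.4, 2.8, -2.3]
grip_width: 0.0092
tcp_pos: [0.5457, -0.1412, 0.0869]
contact_force: [-7.2, -5.2, 2.9]
grip_width: 0.0095
```

Force flipped to upward, so the lock is broken. I follow it up.

```bash
python3 -m crank '[{"travel":[0,-0.1,-0.5],"spin":0,"hand":0.05},{"travel":[0.1,-0.1,-1],"spin":0,"hand":0.05},{"travel":[0.1,-0.1,-1.5],"spin":0,"hand":0.05},{"travel":[0.2,-0.1,-2],"spin":0,"hand":0.05},{"travel":[0.2,-0.1,-2.5],"spin":0,"hand":0.05},{"travel":[0.3,-0.1,-3],"spin":0,"hand":0.05},{"travel":[0.4,-0.1,-3.5],"spin":0,"hand":0.05},{"travel":[0.5,-0.1,-4],"spin":0,"hand":0.05},{"travel":[0.5,-0.1,-4.5],"spin":0,"hand":0.05},{"travel":[0.6,-0.1,-5],"spin":0,"hand":0.05},{"travel":[0.6,-0.1,-5.4],"spin":0,"hand":0.05}]' 25
python3 - <<'E'
from h import *
save(viewer.get_image('scene'),'c10.png',(170,150,310,245),5)
E
```

```text
time_s: 19.8
tcp_pos: [0.5459, -0.137, 0.143]
eef_rot: [1.9, 2.494, 0.0]
contact_force: [-1.9, -9.3, 6.4]
grip_width: 0.0048
grip_force: 4.9
```

View pics/c10.png

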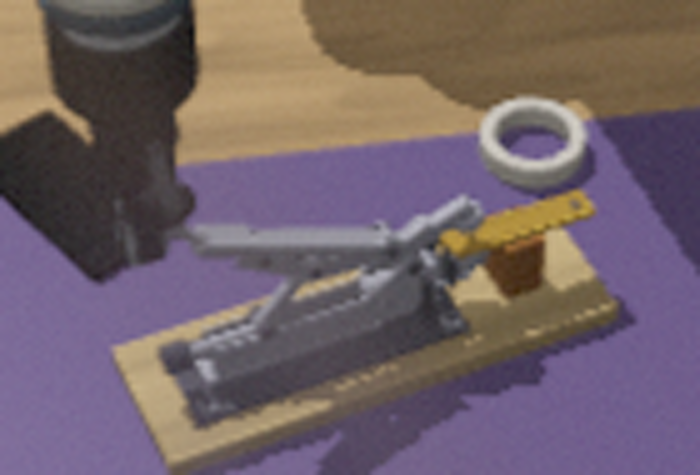

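The handle is raised, the jaws are open, and the strip lies in place at (440–590, 225). I open and retreat rearwards, then up.

```bash
python3 -m crank '[{"travel":[0,0,0],"spin":0,"hand":0.2},{"travel":[0,0,0],"spin":0,"hand":0.4},{"travel":[0,0,0],"spin":0,"hand":0.55},{"travel":[0,0,0],"spin":0,"hand":0.55},{"travel":[-2,0,0],"spin":0,"hand":0.55},{"travel":[-5,0,0],"spin":0,"hand":0.55},{"travel":[-7,0,-3],"spin":0,"hand":0.55},{"travel":[-7,0,-8],"spin":0,"hand":0.55},{"travel":[-7,-5,-11],"spin":0,"hand":0.55},{"travel":[-7,-10,-12],"spin":0,"hand":0.55},{"travel":[-7,-12,-12],"spin":0,"hand":0.55},{"travel":[-7,-12,-12],"spin":0,"hand":0.55}]'
python3 - <<'E'
from h import *
a=viewer.get_image('scene');b=viewer.get_image('top')
x0,y0,s=205,180,8
h=cv2.cvtColor(cv2.resize(b['color'][y0:215,x0:260],None,fx=s,fy=s,interpolation=2),cv2.COLOR_RGB2HSV)
m=cv2.inRange(h,(17,125,110),(27,255,255));k=max(cv2.findContours(m,0,2)[0],key=cv2.contourArea)
w=np.array([plane(b,(u+.5)/s-.5+x0,(v+.5)/s-.5+y0,.064)-SM for u,v in k[:,0]])
print('along',(w@D).min(),(w@D).max(),'lat',(w@N).min(),(w@N).max(),cv2.minAreaRect((w[:,:2]*1000).astype(np.float32)))
p=SM-D*.1757;p[2]=.155;print('curl expected px scene',proj(a,p),'top',proj(b,p))
A=cv2.resize(a['color'][180:240,180:300,::-1],None,fx=6,fy=6,interpolation=2)
cv2.imwrite('pics/c11.png',A)
E
```

```text
time_s: 21.05
tcp_pos: [0.4435, -0.2344, 0.2613]
eef_rot: [-1.907, -2.496, 0.001]
contact_force: [-0.1, 0.5, -0.3]
grip_width: 0.0471
grip_force: 0.0
along 0.018557776409156637 0.09815134389243517 lat -0.012332260798431792 0.014997657832131372 ((-13.714937210083008, 56.58190155029297), (26.740325927734375, 79.82539367675781), 13.533656120300293)
curl expected px scene [202.43428544 195.75251492] top [310.26404757 171.37488507]
```

View pics/c11.png

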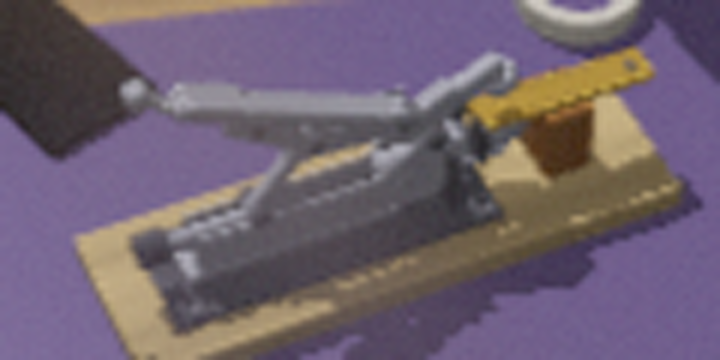

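The handle is fully raised (curl at (133,93), as expected), the jaws are open, the strip hasn't moved and the arm is clear.

```bash
python3 -c "
from cell import ticket
print(ticket.close_job())"
```

```text
the job is handed in; nothing more can be done
None
```

The job is handed in but no verdict came back: the strip was seated at the stop (12.6 N peak), the handle snapped and locked, and the lever opened the jaws with the strip left in place; the rivet's depth was not measured directly, and I looked at 11 pictures, one over the limit of 10.

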